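Draw one cell from the feed box and fit it in the lamp pack

ROBOT

A 6-joint arm with a two-finger parallel gripper is mounted at the origin on a cart in front of the work surface, level with it; the furniture and walls round the work are solid. World frame = base frame: x ahead of the robot, y to its left, z up, the work surface at z = 0. Lengths are in m, angles in degrees, forces in N, time in s.
With the tool pointing down it reaches from about 0.4 to 0.825 m from the base axis. Payload 7 kg.
Tool frame: the origin (TCP) lies between the finger pads; the fingertips stand 19 mm ahead of it and the grasp point (between the pads) is the TCP; z points along the fingers, y is the line along which they close (so a half turn about z gives the same grasp; the last joint's range is limited). The gripper opens to 88 mm and grips with 3 to 60 N. Pads are 19 mm wide; open, the fingers measure 130 mm over their backs; the gripper's body (78 mm by 193 mm) begins 47 mm behind the grasp point.
Start: joints at [-60.155, 20.546, 0.682, 0, -70.136, -16.507], TCP at [0.156, -0.657, 0.246] pointing down, gripper open.
Joint ranges: [-176.03, 176.03], [-82.01, 121.73], [-58.28, 71.71], [-173.87, 95.51], [-174.79, -0.11], [-173.66, 173.66]. Speed limits (degrees/s): [136.94, 136.94, 172.46, 180, 180, 180].

INTERFACE

Orientations are given as [roll, pitch, yaw] about the fixed x, y, z axes, in that order (R = Rz(yaw) Ry(pitch) Rx(roll)).
In Python, from plant import get_obs, snapshot, close_job, spot_in, spot_point gives the robot as it stands.
- The arm moves only by the tool play_rows, never from a script. Its argument "plan" is a list of rows, each a list of 6 numbers: the shift along the tool's x, y, z in cm, then the turn, a rotation vector about the tool's x, y, z in degrees. A call has 1 to 20 rows; each row shifts and turns the commanded pose from where the row before left it, along the tool's axes as they then stand; what a row does not reach is not made up. A row lasts 1/12 s, in which the tool goes at most 41.7 mm and 7.16 degrees, less where a joint would pass 70% of its speed; a pose out of reach is approached as far as the arm can. A call is refused whole if a number of a shift passes 4.17 or a number of a turn 7.16, either way. A call with a gripper value outside its range is refused whole. "grip" is the finger opening in cm, from 0 to 8.76, set as the call begins (left out, the last holds). The fingers move at their own pace and stop on an object; the grip force is fixed at half the most. Time passes only in rows, so rows that do not move let the fingers close. It gives the time, the measured TCP pose, the force, the opening and the grip force at its end, in the units of the state.
- get_obs(): the state, without advancing time (a new reading comes with each control period).
- snapshot(name): name is "scene" or "top" or "wrist"; returns a dict with "frame" (420x560x3 uint8, red, green, blue), "fx", "fy", "cx", "cy" (pixels), "k1" (the pictures are not rectified: a ray, as slopes to the right and down, at radius r is drawn at 1 + k1 r^2 times it, then the intrinsics apply), "position" and "attitude" of the camera in the world. Camera axes: x right, y down, z forward; pixel columns grow to the right and rows downward; lengths in m; the calibration is good to about 2 mm. A picture is of the moment at which its call begins. There is no depth.
- close_job(): hands the job in; it is judged then, once.
Trained networks look in the newest picture that a camera, given by its name, has taken for a name from the list of things; names that differ only in an ending like _2 or _b are one class to them, and where a whole thing is asked for, a point or a joint stands for the part that bears it (a point fixed in the world has none). Each returns a list of dicts, best first, with "score" (0 to 1); they miss things now and then, are a little off and sometimes report something else, mostly with a low value. They report only what shows in the picture. A call takes as long as a camera call. They do not tell look-alikes from the thing itself.
- spot_in(camera, thing): "position" ([x, y, z] in m, in world coordinates, good to about 4 mm: the middle of the surface that is visible of it).
- spot_point(camera, thing): "position" ([x, y, z] in m, in world coordinates, good to about 4 mm: a listed point, or the origin of a listed thing).
The state is a dict: "clock": time; "joint_pos": joint angles; "qvel": joint speeds; "tau": joint torques, N m; "tool_pos": TCP position; "orientation": TCP orientation; "force": force on the tool from outside, world axes, zero at the start; "moment": the same for the moment, N m; "opening": finger opening in m; "gripper_force": force on a finger pad.
Only numpy, scipy, OpenCV 4.12 (cv2) and the standard library are available. Lean on these libraries where they do the work, as an engineer would, in place of code of your own. Each camera call takes 0.05 s, during which the arm holds its last target. There are 200 camera calls.

TASK

The lamp pack on the aluminium plate still lacks one battery cell. Pull the red knob of the blue feed box so that its bottom slide gate opens partway and lets just one cell roll out into the catch tray, and push the gate fully shut again. Then take that cell and lay it gently, not dropped, flat in the empty bay of the pack with its copper-banded plus end the same way round as in the cell already fitted, and leave everything else as it is.

Things in the scene. Friction and masses are not known exactly. Their poses are not given: they have to be found in the camera images.
- feed_box: Blue steel feed box fixed to the table, 78 mm wide (local x), 124 mm long (local y), flared mouth 105 mm high; origin on the table under its middle. Five slots at local y +48, +24, 0, -24, -48 mm hold one cell each, lying along local x on the slide gate (its top 59.5 mm up). Below, a ramp falls to a catch tray at local +y, ending at y +162 mm.
- gate (a joint): Bottom slide gate of the feed box, m: 0 = fully shut (at its stop), grows as it is pulled along the box's local -y, to 0.110 at most; stays where it is left, friction about 2 N. It uncovers the slots one by one from the catch tray's end: the first cell drops at 0.020, the second sinks from 0.036 and drops at 0.044, so stop near 0.026.
- gate_knob (a point): Centre of the gate's red knob, moving with the gate: round, 22 mm across, 28 mm long, its axis level along the box's local y, 67.5 mm above the table; pinch it from above across local x. When shut it stands 65 mm outside the box's end wall.
- catch_tray (a point): Axis point of a cell at rest in the catch tray (local y +150.5 mm), 16.8 mm above the table. The floor there is 7.8 mm up and rises 3 degrees towards the box. The tray is 69 mm wide inside with cheeks 30 mm high; its two end stops (30 mm high) leave a gap 38 mm wide in the middle for a finger.
- cell_0: Cell in the slot next to the catch tray, the first out. All cells are alike: 18 mm across, 65 mm long, 45 g, green sleeve; an 11 mm copper band and a steel button mark the plus end, the minus end is flat bare steel. Origin at the middle of the axis, local x towards the plus end (it points to the box's +x in the box); it rolls about x.
- cell_0_plus (a point): Tip of the plus end of cell_0.
- cell_1: Cell in the second slot (box local y +24 mm); stays in the box.
- cell_2: Cell in the third slot; stays in the box.
- cell_3: Cell in the fourth slot; stays in the box.
- cell_4: Cell in the fifth slot; stays in the box.
- gear_plate: Lamp pack: aluminium plate 176 x 66 x 4 mm fixed to the table, with a black holder of two bays in line along its local x; origin on the table under its middle. Plus ends belong towards local +x (red plus marks). Bays are 72 x 20.5 mm inside, floor 7 mm above the table.
- empty_bay (a point): Where the middle of the cell belongs in the empty bay: plate local x -37.5 mm, 16 mm above the table. End walls rise to 21.5 mm; side walls, 4 mm thick, to 17 mm, cut away to the floor over the middle 38 mm, so fingers can hold the cell across local y there.
- full_bay (a point): The same point of the filled bay: local x +37.5 mm.
- fitted_cell: The cell already lying loose in the filled bay, plus end to the plate's +x.
- thread_lock: Loose red bottle 36 mm across, 92 mm high, standing on the table; a bystander.
- tape_roll: Loose roll of masking tape, 85 x 94 x 48 mm, lying flat; a bystander.
- driver: Loose red screwdriver, 202 mm long, 28 mm thick; a bystander.
There are look-alikes about, which are no part of the job. What is shaped like the cell_2 but white is not meant.

How it is judged (in metres and radians):
On the way, in this order (a step that is already met when the one before it is completed fails the run):
1. one cell has rolled out into the catch tray (y of cell_0 in the frame of feed_box above 0.12 m and z of cell_0 in the frame of feed_box below 0.03 m and value of joint gate above 0.01 m), for 0.2 s.
2. the gate is pushed fully shut, within 3 mm, with the cell still in the catch tray (value of joint gate below 0.003 m and y of cell_0 in the frame of feed_box above 0.12 m and z of cell_0 in the frame of feed_box below 0.03 m and distance between cell_0 and catch_tray below 0.045 m), for 0.2 s.
At the end, for the whole second after the job is handed in: The drawn cell rests flat in the empty bay, plus end the right way (middle within 5 mm of the bay point, plus tip within 3.5 mm of level); the gate is shut within 3 mm; the other four cells are in their slots, the fitted cell in its bay (within 6 mm) (distance between cell_0 and empty_bay below 0.005 m and x of cell_0_plus in the frame of empty_bay above 0 m and z of cell_0_plus in the frame of empty_bay between -0.0035 and 0.0035 m and linear speed of cell_0 below 0.02 m/s and value of joint gate below 0.003 m and distance between fitted_cell and full_bay below 0.006 m and z of each of cell_1, cell_2, cell_3, cell_4 in the frame of feed_box above 0.05 m); the robot touches nothing.
It fails at once if a second cell is let out of the feed box (not (z of cell_1 in the frame of feed_box above 0.05 m) or not (z of cell_2 in the frame of feed_box above 0.05 m) or not (z of cell_3 in the frame of feed_box above 0.05 m) or not (z of cell_4 in the frame of feed_box above 0.05 m)).
It fails at once if the cell is dropped onto the lamp pack (falling free faster than 0.5 m/s, a drop of about 13 mm) (distance between cell_0 and empty_bay below 0.06 m and linear speed of cell_0 above 0.5 m/s and contact force between the fingers and cell_0 below 0.01 N).
It fails at once if the bottle, the tape roll or the screwdriver is shifted more than 30 mm, or the fitted cell is taken out (distance of any of thread_lock, tape_roll, driver from where it was at the start of the episode above 0.03 m or distance of fitted_cell from where it was at the start of the episode above 0.02 m).
It also fails if it takes over 48 s, if anything falls off the work surface, if the arm or the gripper's body presses on something with over 40 N, if the wrist force passes 120 N, or if a joint passes its speed limit or range.

## Working session

There is one attempt and no reset: what is moved stays moved. The work goes in short steps, Python scripts to look and compute and a tool call to move; the robot and the scene stay as the last step left them, time stands still between calls to the robot, and variables do not carry over. Pictures are saved under pics/ and viewed, at most 13 in all, crops included, and the job is handed in when it is done.

Besides the shell and the picture viewer there is one more tool, called after "Call:" as name(argument=value, ...), one argument or row to a line, values as JSON. play_rows: Moves the arm, as the interface text tells. Its arguments: {"type":"object","properties":{"plan":{"type":"array","items":{"type":"array","items":{"type":"number"}}},"grip":{"type":"number"}},"required":["plan"]}

```bash
mkdir -p pics
cat > h.py <<'E'
import numpy as np, cv2
from plant import get_obs, snapshot, close_job, spot_in, spot_point
from scipy.spatial.transform import Rotation as R
def save(c,f):
    s=snapshot(c); cv2.imwrite('pics/'+f,s['frame'][:,:,::-1]); return s
E
python3 - <<'E'
from h import *
for c in ('scene','top'):
    s=save(c,c+'0.png'); print(c,{k:s[k] for k in s if k!='frame'})
    for t in ('feed_box','gate_knob','catch_tray','gear_plate','empty_bay','full_bay','fitted_cell','cell_0','cell_0_plus','thread_lock','tape_roll','driver'):
        for n in (spot_point,):
            print(t,[(np.round(d['position'],4).tolist(),round(d['score'],2)) for d in n(c,t)[:6]])
print(get_obs())
E
```

```text
scene {'fx': 469.5103714068042, 'fy': 469.5103714068042, 'cx': 275.6492074706478, 'cy': 211.03222112228036, 'k1': -0.05392052901601981, 'position': array([-0.19670424,  0.77462921,  0.80781877]), 'attitude': array([-124.34687243,    0.38369709, -138.15181429])}
feed_box [([0.5548, -0.1092, -0.0025], 0.69)]
gate_knob [([0.5835, 0.0399, 0.0157], 0.72), ([0.5327, -0.2304, 0.0668], 0.66)]
catch_tray [([0.5813, 0.04, 0.0165], 0.97)]
gear_plate [([0.4645, 0.2474, -0.0005], 0.55)]
empty_bay [([0.4421, 0.223, 0.0188], 0.87)]
full_bay [([0.4857, 0.2822, 0.017], 0.84), ([0.5877, 0.0424, 0.0172], 0.2)]
fitted_cell [([0.4848, 0.2816, 0.0139], 0.72), ([0.4784, 0.2832, 0.0181], 0.55)]
cell_0 [([0.5616, -0.0813, 0.066], 0.54), ([0.5554, -0.1104, 0.0716], 0.54), ([0.4853, 0.2813, 0.0155], 0.51), ([0.5426, -0.1516, 0.0665], 0.5), ([0.5898, -0.2825, 0.0058], 0.47), ([0.5471, -0.1285, 0.0655], 0.4)]
cell_0_plus [([0.3522, 0.0903, -0.0004], 0.43)]
thread_lock [([0.703, -0.2577, -0.0002], 0.7), ([0.4829, 0.2825, 0.016], 0.65)]
tape_roll [([0.6832, -0.3708, -0.0015], 0.69)]
driver [([0.3542, 0.0881, -0.00
[... 1162 characters left out ...]
9, 0.2799, 0.0168], 0.52)]
{'clock': 1.3, 'joint_pos': array([-6.01560488e+01,  2.05446085e+01,  6.82229422e-01,  1.27220980e-03,
       -7.01355837e+01, -1.65069347e+01]), 'qvel': array([ 0.00801118, -0.02359338, -0.02955493, -0.11078833,  0.01426468,
        0.06168651]), 'tau': array([-3.64767766e-04, -5.82388687e+01,  2.93297911e+01,  7.00309083e+00,
        1.22661295e-02, -3.30734309e-06]), 'tool_pos': array([ 0.15568098, -0.65678609,  0.24558709]), 'orientation': array([-1.79997707e+02, -5.68398164e-04, -1.66662551e+02]), 'force': array([0.49551732, 0.26608633, 0.21567172]), 'moment': array([ 0.00854407, -0.04249975, -0.01994709]), 'gripper_force': 0.0, 'opening': 0.08767292915043004}
```

View pics/scene0.png

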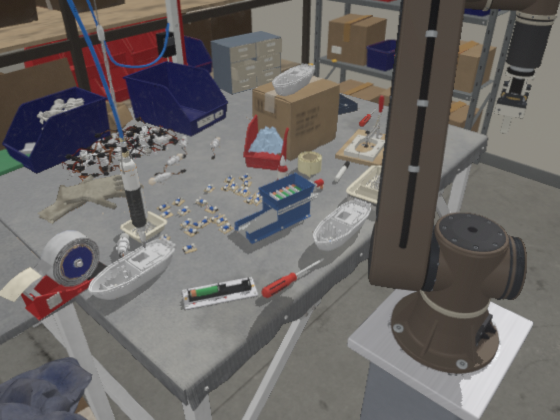

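View pics/top0.png

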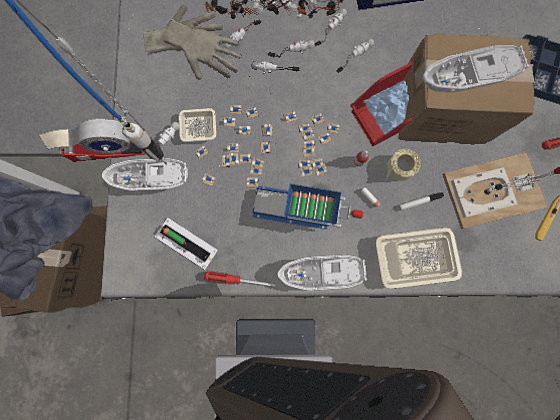

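```bash
cat >> h.py <<'E'
def proj(s,P):
    Rm=R.from_euler('xyz',s['attitude'],degrees=True).as_matrix()
    c=(np.atleast_2d(P)-s['position'])@Rm
    a=c[:,:2]/c[:,2:]; r2=(a**2).sum(1,keepdims=True); a=a*(1+s['k1']*r2)
    return a*[s['fx'],s['fy']]+[s['cx'],s['cy']]
def fr(o,yaw,L):
    return R.from_euler('z',yaw,degrees=True).apply(np.atleast_2d(L))+np.array([*o,0])
E
cat > ov.py <<'E'
from h import *
BO,BY=(0.5555,-0.107),-9.5; PO,PY=(0.4630,0.2515),56.7
def pick(img,s,x0,y0,k):
    def dr(P,col,closed=True):
        q=((proj(s,P)-[x0,y0]+.5)*k).astype(int)
        if len(q)==1: cv2.circle(img,tuple(map(int,q[0])),3,col,1)
        else: cv2.polylines(img,[q.reshape(-1,1,2)],closed,col,1)
    b=lambda L:fr(BO,BY,L); p=lambda L:fr(PO,PY,L)
    dr(b([[sx*.039,sy*.062,.105] for sx,sy in((1,1),(1,-1),(-1,-1),(-1,1))]),(0,255,255))
    dr(b([[sx*.0345,y,.03] for sx,y in((1,.162),(1,.062),(-1,.062),(-1,.162))]),(255,0,255))
    dr(b([[0,-.113,.0675]]),(0,255,0)); dr(b([[0,-.127,.0675]]),(255,255,0)); dr(b([[0,-.141,.0675]]),(255,255,255))
    dr(p([[sx*.088,sy*.033,.004] for sx,sy in((1,1),(1,-1),(-1,-1),(-1,1))]),(0,255,255))
    for c in(-.0375,.0375): dr(p([[c+sx*.036,sy*.01025,.017] for sx,sy in((1,1),(1,-1),(-1,-1),(-1,1))]),(255,0,255))
def crop(s,x0,y0,x1,y1,k,f):
    im=cv2.resize(s['frame'][y0:y1,x0:x1,::-1].copy(),None,fx=k,fy=k,interpolation=cv2.INTER_CUBIC)
    im2=im.copy(); pick(im2,s,x0,y0,k); cv2.imwrite('pics/'+f,im2)
E
python3 - <<'E'
from ov import *
crop(snapshot('top'),148,170,385,275,3.35,'t1.png'); crop(snapshot('scene'),170,160,340,315,3.8,'s1.png')
E
```

```text
(no output)
```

View pics/t1.png

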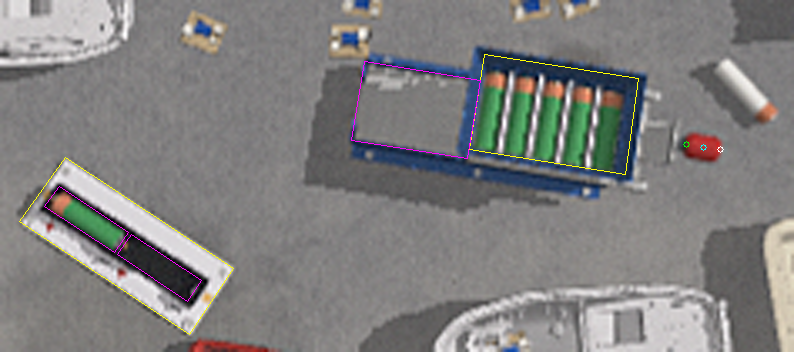

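View pics/s1.png

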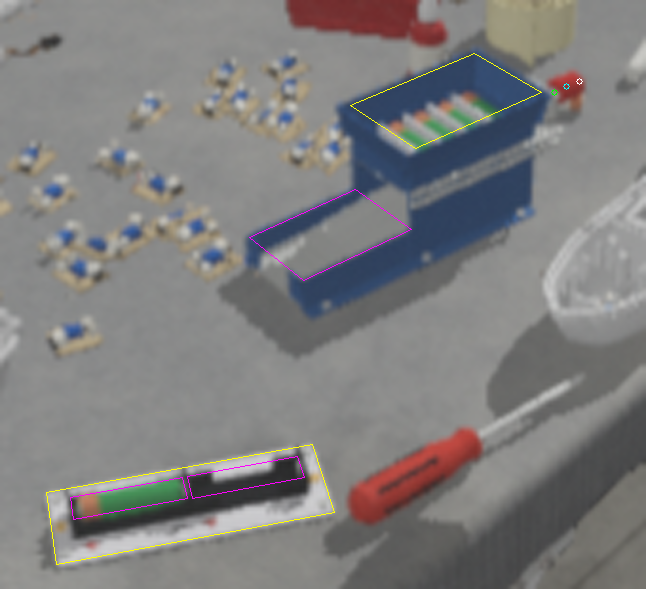

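Top view: the knob is at about (357,213) full-frame. It could be confused with the bottle cap (362,157) or the driver handle (215,277). The green cells are in the box at (293–330,203), the white look-alike is at (370,197) and the white-cased boats are irrelevant. The close crops show the red knob on the gate rod at (703,148), green cells with copper ends towards box +x, and the empty bay at (165,270) with the fitted cell's plus end to the upper left. The overlay fits to about 2 mm, so I'm moving.

Call:
play_rows(
  plan=[
    [0,0,0,0,0,-6.72],
    [0,0,0,0,0,-6.72],
    [0,0,0,0,0,-6.72],
    [0,0,0,0,0,-6.72],
    [0,0,0,0,0,-6.72],
    [0,0,0,0,0,-6.72],
    [0,0,0,0,0,-6.72],
    [0,0,0,0,0,-6.72],
    [0,0,0,0,0,-6.72],
    [0,0,0,0,0,-6.72],
  ],
  grip=5,
)

```text
clock: 2.23
tool_pos: [0.1557, -0.6568, 0.2456]
orientation: [180.0, -0.0, -99.1]
force: [-0.3, -0.5, 0.2]
opening: 0.05
gripper_force: 0.0
```

Call:
play_rows(
  plan=[
    [-3.21,-2.02,0,0,0,0],
    [-3.21,-2.02,0,0,0,0],
    [-3.21,-2.02,0,0,0,0],
    [-3.21,-2.02,0,0,0,0],
    [-3.21,-2.02,0,0,0,0],
    [-3.21,-2.02,0,0,0,0],
    [-3.21,-2.02,0,0,0,0],
    [-3.21,-2.02,0,0,0,0],
    [-3.21,-2.02,0,0,0,0],
    [-3.21,-2.02,0,0,0,0],
    [-3.21,-2.02,0,0,0,0],
    [-3.21,-2.02,0,0,0,0],
    [-3.21,-2.02,0,0,0,0],
    [-3.21,-2.02,0,0,0,0],
    [-3.21,-2.02,0,0,0,0],
    [0,0,0,0,0,0],
    [0,0,0,0,0,0],
  ],
)

```text
clock: 3.65
tool_pos: [0.5349, -0.2299, 0.2453]
orientation: [180.0, 0.0, -99.3]
force: [-0.7, -1.2, 0.2]
opening: 0.0501
gripper_force: 0.0
```

Run:
```python
from ov import *
s=snapshot('wrist'); crop(s,0,0,560,420,1.4,'w1.png'); print(s['position'],s['attitude'])
for t in ('gate_knob','feed_box'): print(t,[(np.round(d['position'],4),round(d['score'],2)) for d in spot_point('wrist',t)[:3]])
```

```text
[ 0.52175766 -0.31197417  0.384978  ] [ 1.62009925e+02 -9.46871148e-02  1.70752998e+02]
gate_knob [(array([ 0.532 , -0.2333,  0.0649]), 0.71)]
feed_box [(array([ 0.5584, -0.1019, -0.0028]), 0.86)]
```

View pics/w1.png

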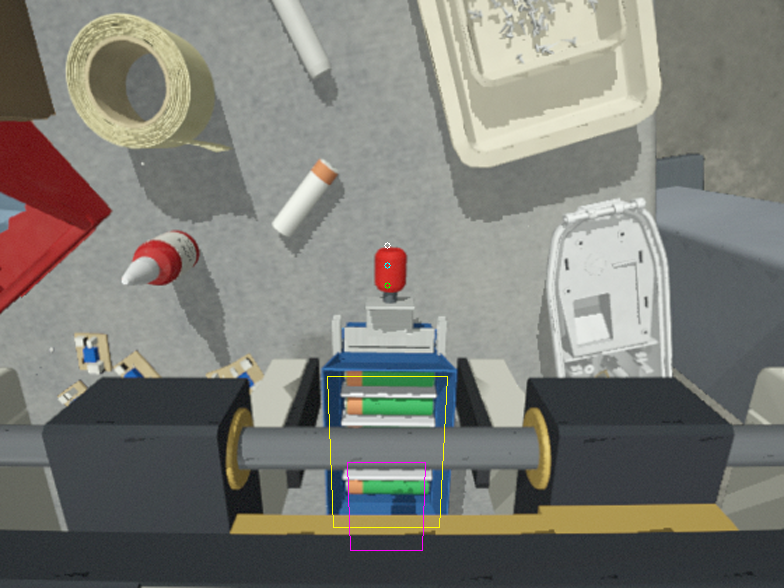

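The wrist view shows the red knob at (391,268), within 2 mm of the prediction at (387,265). The path down is free: the white look-alike at (305,198) and the bottle at (175,260) are clear of the fingers.

Call:
play_rows(
  plan=[
    [0,0.1,2.2,0,0,0],
    [0.1,0,2.2,0,0,0],
    [0,0,2.2,0,0,0],
    [0,0,2.2,0,0,0],
    [0,0,2.2,0,0,0],
    [0,0,2.2,0,0,0],
    [0,0,2.2,0,0,0],
    [0,0,1.6,0,0,0],
    [0,0,0.8,0,0,0],
    [0,0,0,0,0,0],
    [0,0,0,0,0,0],
  ],
)

```text
clock: 4.72
tool_pos: [0.5324, -0.2333, 0.068]
orientation: [-180.0, -0.0, -99.5]
force: [1.1, 0.2, 0.9]
opening: 0.0505
gripper_force: 0.0
```

Call:
play_rows(
  plan=[
    [0,0,0,0,0,0],
    [0,0,0,0,0,0],
    [0,0,0,0,0,0],
    [0,0,0,0,0,0],
    [0,0,0,0,0,0],
    [0,0,0,0,0,0],
  ],
  grip=1,
)

```text
clock: 5.22
tool_pos: [0.5328, -0.2324, 0.068]
orientation: [-180.0, -0.0, -99.5]
force: [0.1, 0.4, 3.7]
opening: 0.0209
gripper_force: 30.0
```

Call:
play_rows(
  plan=[
    [0.3,0,0,0,0,0],
    [0.4,0,0,0,0,0],
    [0.4,0,0,0,0,0],
    [0.4,0,0,0,0,0],
    [0.4,0,0,0,0,0],
    [0.4,0,0,0,0,0],
    [0.2,0,0,0,0,0],
    [0.1,0,0,0,0,0],
    [0,0,0,0,0,0],
    [0,0,0,0,0,0],
    [0,0,0,0,0,0],
    [0,0,0,0,0,0],
    [0,0,0,0,0,0],
    [0,0,0,0,0,0],
  ],
)

```text
clock: 6.38
tool_pos: [0.5281, -0.2586, 0.068]
orientation: [180.0, -0.0, -99.5]
force: [-2.8, 0.0, 5.9]
opening: 0.0212
gripper_force: 30.0
```

Run:
```python
from ov import *
crop(snapshot('scene'),170,160,340,315,3.8,'s2.png')
for c in('scene','top'):
  if c=='top': snapshot(c)
  for t in('cell_0','gate_knob'): print(c,t,[(np.round(d['position'],4),round(d['score'],2)) for d in spot_point(c,t)[:8]])
```

```text
scene cell_0 [(array([0.584 , 0.0445, 0.0165]), 0.65), (array([ 0.5466, -0.1282,  0.0657]), 0.57), (array([ 0.5437, -0.1519,  0.0727]), 0.47), (array([ 0.5608, -0.0853,  0.0663]), 0.42), (array([ 0.5575, -0.1137,  0.0667]), 0.41)]
scene gate_knob [(array([ 0.5282, -0.2542,  0.0669]), 0.68), (array([0.609 , 0.0368, 0.0194]), 0.68)]
top cell_0 [(array([0.4614, 0.2555, 0.0034]), 0.74), (array([0.5808, 0.0393, 0.0177]), 0.52)]
top gate_knob [(array([ 0.5288, -0.2576,  0.0661]), 0.58)]
```

View pics/s2.png

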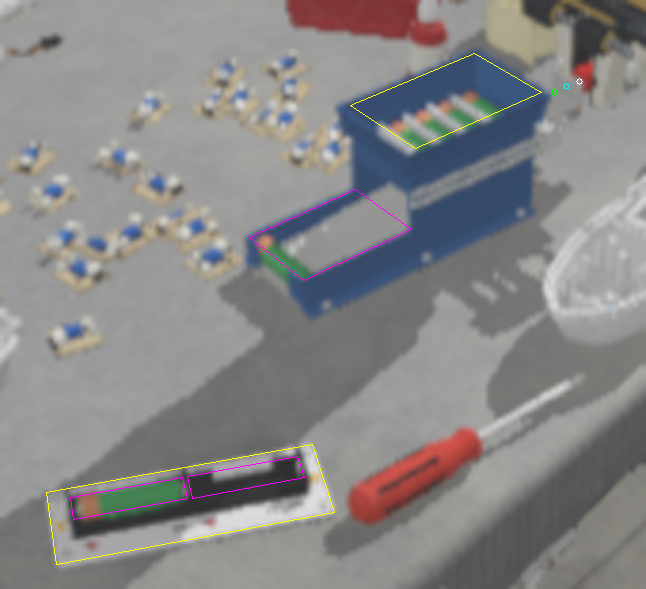

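One cell lies in the tray at (280,258), with its copper end towards box +x. Four cells remain in the box. I'm pushing the gate shut.

Call:
play_rows(
  plan=[
    [-0.3,0,0,0,0,0],
    [-0.4,0,0,0,0,0],
    [-0.4,0,0,0,0,0],
    [-0.4,0,0,0,0,0],
    [-0.4,0,0,0,0,0],
    [-0.4,0,0,0,0,0],
    [-0.3,0,0,0,0,0],
    [-0.15,0,0,0,0,0],
    [0,0,0,0,0,0],
    [0,0,0,0,0,0],
    [0,0,0,0,0,0],
    [0,0,0,0,0,0],
  ],
)

```text
clock: 7.68
tool_pos: [0.5327, -0.2323, 0.068]
orientation: [-180.0, -0.1, -99.5]
force: [-2.1, -6.9, 4.3]
opening: 0.0209
gripper_force: 30.0
```

Call:
play_rows(
  plan=[
    [0,0,0,0,0,0],
    [0,0,0,0,0,0],
    [0,0,0,0,0,0],
    [0,0,0,0,0,0],
    [0,0,-1,0,0,0],
    [0,0,-2.5,0,0,0],
    [0,0,-2.5,0,0,0],
    [0,0,-2.5,0,0,0],
    [0,0,-2.5,0,0,0],
    [0,0,-2.5,0,0,0],
    [0,0,-1.5,0,0,0],
  ],
  grip=5,
)

```text
clock: 8.6
tool_pos: [0.5337, -0.2311, 0.2215]
orientation: [-179.8, -0.0, -99.4]
force: [0.7, -0.2, 0.4]
opening: 0.0499
gripper_force: 0.0
```

Call:
play_rows(
  plan=[
    [0,0,0,0,0,-6.92],
    [0,0,0,0,0,-6.92],
    [0,0,0,0,0,-6.92],
    [0,0,0,0,0,-6.92],
    [0,0,0,0,0,-6.92],
    [0,0,0,0,0,-6.92],
    [0,0,0,0,0,-6.92],
    [0,0,0,0,0,-6.92],
    [0,0,0,0,0,-6.92],
    [0,0,0,0,0,-6.92],
    [0,0,0,0,0,-6.92],
    [0,0,0,0,0,-6.92],
    [0,0,0,0,0,-6.96],
    [0,0,0,0,0,0],
    [0,0,0,0,0,0],
  ],
  grip=3.2,
)

```text
clock: 9.85
tool_pos: [0.5328, -0.2309, 0.2181]
orientation: [-180.0, -0.0, -9.7]
force: [-0.4, -0.3, -0.6]
opening: 0.0319
gripper_force: 0.0
```

Call:
play_rows(
  plan=[
    [0.02,-3.45,0,0,0,0],
    [0.02,-3.45,0,0,0,0],
    [0.02,-3.45,0,0,0,0],
    [0.02,-3.45,0,0,0,0],
    [0.02,-3.45,0,0,0,0],
    [0.02,-3.45,0,0,0,0],
    [0.02,-3.45,0,0,0,0],
    [0.02,-3.45,0,0,0,0],
    [0,0,0,0,0,0],
    [0,0,0,0,0,0],
  ],
)

```text
clock: 10.68
tool_pos: [0.5799, 0.0429, 0.2176]
orientation: [180.0, 0.0, -9.5]
force: [0.1, -0.1, 0.7]
opening: 0.0321
gripper_force: 0.0
```

Run:
```python
from ov import *
s=snapshot('wrist'); crop(s,0,0,560,420,1.4,'w2.png'); o=get_obs(); print(o['tool_pos'],o['orientation'])
for t in ('cell_0','cell_0_plus','catch_tray','feed_box','gate_knob'): print(t,[(np.round(d['position'],4),round(d['score'],2)) for d in spot_point('wrist',t)[:3]])
```

```text
[0.57964294 0.04174516 0.21759418] [ 1.79989829e+02  1.69948361e-02 -9.54297166e+00]
cell_0 [(array([ 0.5437, -0.1533,  0.0646]), 0.88), (array([ 0.5538, -0.1281,  0.0699]), 0.87), (array([ 0.5573, -0.0807,  0.0678]), 0.78)]
cell_0_plus [(array([0.6183, 0.0362, 0.0131]), 0.93)]
catch_tray [(array([0.5816, 0.0421, 0.0111]), 0.6)]
feed_box [(array([ 0.5582, -0.1031, -0.0042]), 0.58)]
gate_knob []
```

View pics/w2.png

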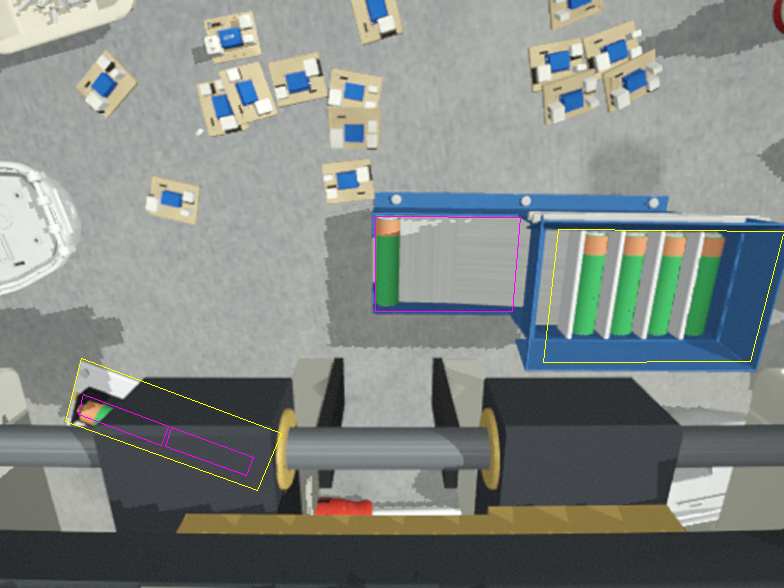

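Run:
```python
from ov import *
from scipy.optimize import fsolve
s=snapshot('wrist')
def inv(u,z): return fsolve(lambda p:(proj(s,[*p,z])[0]-u),[.58,.04])
for u in((388,262),(376,262),(400,262),(388,219),(388,306)): print(u,inv(np.array(u)/1.4,.0168))
print(get_obs()['tool_pos'])
```

```text
(388, 262) [0.57936504 0.04082041]
(376, 262) [0.58082569 0.04949488]
(400, 262) [0.57790529 0.03214565]
(388, 219) [0.61046182 0.03559739]
(388, 306) [0.54567784 0.04647833]
[0.57968848 0.04005549 0.21770904]
```

The wrist view shows the cell in the tray at (388,262) with copper up (+x). The box mouth edge is at x≈527 px, so the flare is about 8–10 mm. I'll tilt the gripper 19° to keep its body clear of the mouth.

Call:
play_rows(
  plan=[
    [0,-0.43,0,0,0,0],
    [0,0,0,-4.75,0,0],
    [0,0,0,-4.75,0,0],
    [0,0,0,-4.75,0,0],
    [0,0,0,-4.75,0,0],
    [0,-0.74,2.16,0,0,0],
    [0,-0.74,2.16,0,0,0],
    [0,-0.74,2.16,0,0,0],
    [0,-0.74,2.16,0,0,0],
    [0,-0.74,2.16,0,0,0],
    [0,-0.74,2.16,0,0,0],
    [0,0,0,0,0,0],
    [0,0,0,0,0,0],
    [0,0,0,0,0,0],
  ],
  grip=2.6,
)

```text
clock: 12.2
tool_pos: [0.5812, 0.0452, 0.0817]
orientation: [161.0, -0.1, -9.5]
force: [0.8, 0.4, 0.4]
opening: 0.0259
gripper_force: 0.0
```

Call:
play_rows(
  plan=[
    [0,-0.35,1.0,0,0,0],
    [0,-0.35,1.0,0,0,0],
    [0,-0.31,0.9,0,0,0],
    [0,-0.26,0.75,0,0,0],
    [0,-0.19,0.55,0,0,0],
    [0,-0.12,0.35,0,0,0],
    [0,-0.07,0.2,0,0,0],
    [0,0,0,0,0,0],
    [0,0,0,0,0,0],
    [0,0,0,0,0,0],
  ],
)

```text
clock: 13.03
tool_pos: [0.5801, 0.0448, 0.0306]
orientation: [161.0, 0.0, -9.5]
force: [-1.6, 0.9, 4.7]
opening: 0.0259
gripper_force: 2.4
```

Call:
play_rows(
  plan=[
    [0,0,0,0,0,0],
    [0,0,0,0,0,0],
    [0,0,0,0,0,0],
    [0,0,0,0,0,0],
    [0,0,0,0,0,0],
    [0,0,0,0,0,0],
  ],
  grip=1,
)

```text
clock: 13.53
tool_pos: [0.5806, 0.0453, 0.0302]
orientation: [161.0, -0.0, -9.5]
force: [0.5, 1.2, 1.2]
opening: 0.017
gripper_force: 30.0
```

Run:
```python
from ov import *
crop(snapshot('wrist'),200,80,480,290,2.8,'w3.png'); o=get_obs(); print(o['tool_pos'],o['opening'],o['gripper_force'],o['force'])
```

```text
[0.58062154 0.045276   0.03022992] 0.017088164855704437 29.986863434314728 [0.59080975 0.75318508 0.55927079]
```

View pics/w3.png

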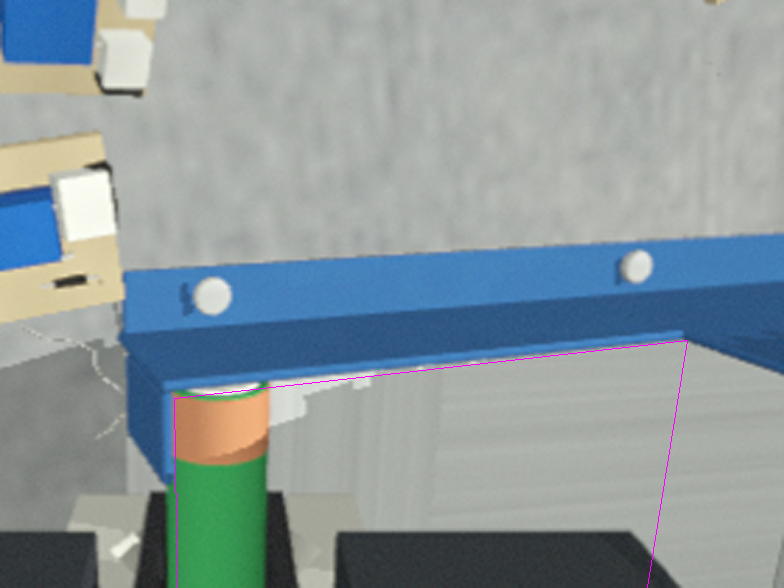

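The cell (copper at (220,425)) is held between the pads, and the opening reads 17 mm. I'm lifting slowly straight up.

Call:
play_rows(
  plan=[
    [0,0.1,-0.3,0,0,0],
    [0,0.2,-0.6,0,0,0],
    [0,0.33,-0.95,0,0,0],
    [0,0.49,-1.42,0,0,0],
    [0,0.49,-1.42,0,0,0],
    [0,0.65,-1.89,0,0,0],
    [0,0.65,-1.89,0,0,0],
    [0,0.65,-1.89,0,0,0],
    [0,0.65,-1.89,0,0,0],
    [0,0,0,4.75,0,0],
    [0,0,0,4.75,0,0],
    [0,0,0,4.75,0,0],
    [0,0,0,4.75,0,0],
    [0,0,0,0,0,0],
    [0,0,0,0,0,0],
  ],
)

```text
clock: 14.83
tool_pos: [0.5807, 0.0442, 0.1614]
orientation: [-180.0, -0.1, -9.6]
force: [1.1, 0.2, -1.1]
opening: 0.0172
gripper_force: 30.0
```

Call:
play_rows(
  plan=[
    [-2.06,-1.88,0,0,0,0],
    [-2.06,-1.88,0,0,0,0],
    [-2.06,-1.88,0,0,0,0],
    [-2.06,-1.88,0,0,0,0],
    [-2.06,-1.88,0,0,0,0],
    [-2.06,-1.88,0,0,0,0],
    [-2.06,-1.88,0,0,0,0],
    [-2.06,-1.88,0,0,0,0],
    [0,0,0,0,0,-6.63],
    [0,0,0,0,0,-6.63],
    [0,0,0,0,0,-6.63],
    [0,0,0,0,0,-6.63],
    [0,0,0,0,0,-6.63],
    [0,0,0,0,0,-6.63],
    [0,0,0,0,0,-6.63],
    [0,0,0,0,0,-6.63],
    [0,0,0,0,0,-6.63],
    [0,0,0,0,0,-6.63],
  ],
)

```text
clock: 16.33
tool_pos: [0.4424, 0.2209, 0.1599]
orientation: [179.9, 0.1, 57.2]
force: [0.5, -0.5, -0.5]
opening: 0.0169
gripper_force: 30.0
```

Call:
play_rows(
  plan=[
    [0,0,0,0,0,0],
    [0,0,0,0,0,0],
    [0,0,0,0,0,0],
  ],
)

```text
clock: 16.58
tool_pos: [0.4425, 0.2209, 0.1598]
orientation: [180.0, 0.0, 56.7]
force: [-0.3, -0.3, -0.6]
opening: 0.0172
gripper_force: 30.0
```

Run:
```python
from ov import *
s=snapshot('wrist'); crop(s,0,0,560,420,1.4,'w4.png'); o=get_obs(); print(o['tool_pos'],o['orientation'])
np.savez('w4.npz',**s)
for t in ('cell_0_plus','cell_0','gear_plate','full_bay','empty_bay','fitted_cell'): print(t,[(np.round(d['position'],4),round(d['score'],2)) for d in spot_point('wrist',t)[:3]])
```

```text
[0.44252842 0.22082392 0.15982057] [1.79980194e+02 3.27501426e-02 5.66867884e+01]
cell_0_plus [(array([0.4596, 0.2456, 0.1462]), 0.65)]
cell_0 [(array([0.4444, 0.2232, 0.1456]), 0.76)]
gear_plate [(array([0.4601, 0.2535, 0.0026]), 0.95)]
full_bay [(array([0.4774, 0.2826, 0.0159]), 0.76)]
empty_bay [(array([0.4433, 0.2205, 0.0191]), 0.97)]
fitted_cell [(array([0.4796, 0.2806, 0.0166]), 0.73)]
```

View pics/w4.png

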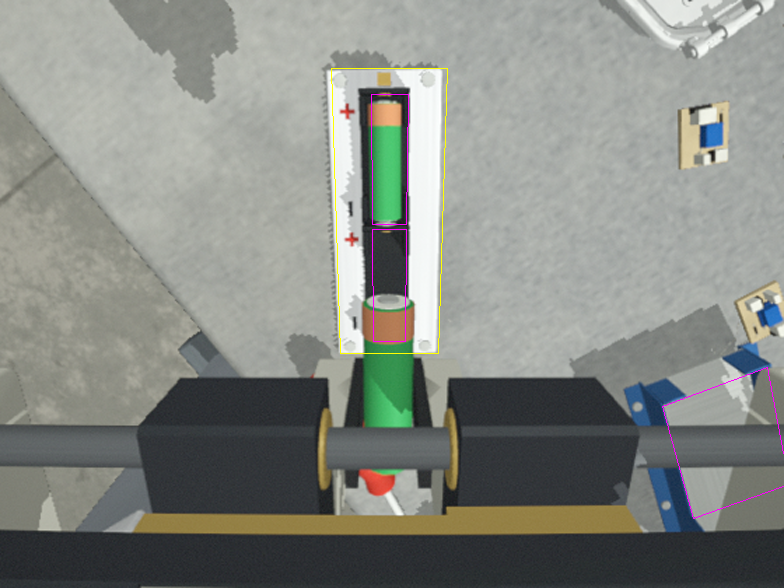

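Run:
```python
from ov import *
from scipy.optimize import fsolve
s=dict(np.load('w4.npz')); f=s['frame'].astype(int)
for r in (75,90,110,130,150,175,195):
    g=f[r].sum(1); print(r,[int(v)//3 for v in g[228:322:1]])
tcp=np.array([.4425,.2208]); 
for L in(.0,.02,.03): print(L,proj(s,[*fr(tcp,56.7,[[L,0,0]])[0][:2],.1598-.0145])[0])
inv=lambda u,z: fsolve(lambda p:(proj(s,[*p,z])[0]-u),[.46,.25])
for u,z in(((388/1.4,299/1.4),.1453),((384/1.4,69/1.4),.004),((391/1.4,353/1.4),.004)): print(u,inv(np.array(u),z))
```

```text
75 [176, 174, 156, 140, 157, 154, 187, 231, 245, 245, 244, 243, 245, 243, 244, 244, 244, 239, 202, 109, 93, 175, 197, 198, 198, 200, 198, 182, 124, 50, 48, 51, 45, 38, 62, 86, 102, 114, 127, 138, 145, 150, 156, 159, 164, 168, 172, 173, 178, 178, 180, 180, 180, 177, 176, 174, 168, 161, 109, 44, 38, 48, 47, 52, 134, 236, 248, 247, 245, 244, 245, 245, 246, 248, 248, 247, 245, 245, 248, 250, 247, 244, 244, 247, 250, 251, 254, 192, 163, 163, 165, 165, 166, 171]
90 [173, 172, 173, 171, 163, 160, 168, 211, 239, 245, 244, 244, 244, 243, 243, 244, 245, 244, 244, 245, 244, 236, 213, 197, 197, 199, 200, 196, 173, 108, 45, 37, 38, 39, 50, 67, 76, 90, 92, 101, 108, 113, 119, 127, 130, 139, 138, 135, 132, 134, 135, 140, 138, 139, 138, 139, 137, 123, 85, 51, 47, 42, 47, 86, 204, 240, 246, 246, 245, 244, 245, 246, 246, 247, 247, 246, 246, 246, 248, 249, 247, 245, 245, 248, 250, 251, 236, 186, 169, 168, 168, 170, 172, 171]
110 [165, 162, 162, 161, 162, 151, 128, 155, 217, 241, 244, 242, 242, 243, 243, 243, 243, 244, 244, 245, 244, 246, 243, 217, 196, 197, 199, 199, 195, 158, 88, 42, 41, 44, 44, 53, 6
[... 1671 characters left out ...]
5, 164, 165, 165, 164, 161, 176, 222, 236, 237, 238, 240, 242, 241, 239, 240, 241, 242, 242, 244, 242, 243, 245, 247, 245, 240, 203, 122, 53, 47, 50, 52, 55, 51, 55, 49, 51, 50, 53, 53, 51, 55, 51, 55, 47, 48, 52, 48, 52, 52, 53, 55, 52, 50, 48, 57, 49, 48, 110, 230, 246, 243, 243, 244, 245, 244, 245, 246, 247, 247, 247, 248, 247, 245, 244, 243, 243, 246, 247, 219, 178, 161, 162, 161, 160, 160, 162, 160, 162]
0.0 [277.70090181 277.55882459]
0.02 [277.7330576 241.2219808]
0.03 [277.7498138  221.99169954]
(277.14285714285717, 213.57142857142858) [0.46106571 0.24959633]
(274.2857142857143, 49.28571428571429) [0.50871737 0.3262137 ]
(279.2857142857143, 252.14285714285717) [0.41578478 0.17683001]
```

The wrist view shows the held cell at (388,370), plus end up the picture like the fitted cell at (386,150). The plate sits about 1.2 mm towards its +y and is turned 0.5° more than my model. I'm correcting that and lowering to just above the walls.

Call:
play_rows(
  plan=[
    [-0.05,-0.11,1.5,0,0,-0.5],
    [0,0,2,0,0,0],
    [0,0,2,0,0,0],
    [0,0,2,0,0,0],
    [0,0,1.5,0,0,0],
    [0,0,1,0,0,0],
    [0,0,0.5,0,0,0],
    [0,0,0,0,0,0],
    [0,0,0,0,0,0],
    [0,0,0,0,0,0],
  ],
)

```text
clock: 17.77
tool_pos: [0.4419, 0.2213, 0.0555]
orientation: [180.0, -0.1, 57.3]
force: [-0.2, -0.6, -0.3]
opening: 0.0167
gripper_force: 30.0
```

Run:
```python
from ov import *
s=snapshot('wrist'); o=get_obs(); print(o['tool_pos'],o['orientation'])
np.savez('w5.npz',**s)
t=o['tool_pos']; y=o['orientation'][2]
f=s['frame'][:,:,::-1].copy(); k=4
x0,y0=180,130; im=cv2.resize(f[y0:280,x0:375],None,fx=k,fy=k,interpolation=cv2.INTER_CUBIC)
def d(P,c):
    for q in (proj(s,P)-[x0,y0]+.5)*k: cv2.circle(im,tuple(int(v) for v in q),3,c,1)
# TCP-carried cell: plus tip, front sleeve edges
d(fr(t[:2],y,[[.0325,0,t[2]-.0145],[.031,.009,t[2]-.0145],[.031,-.009,t[2]-.0145]]),(0,255,255))
# bay if it is centred under the TCP
d(fr(t[:2],y,[[.036,a,.017] for a in(-.01025,.01025)]+[[.036,0,.0215],[.001,0,.0215]]),(255,0,255))
d(fr(t[:2],y,[[.075-.036,a,.0215] for a in(-.01025,.01025)]+[[.075+.036,a,.0215] for a in(-.01025,.01025)]),(255,255,0))
cv2.imwrite('pics/w5.png',im)
```

```text
[0.44191055 0.2213202  0.0556627 ] [ 1.79982295e+02 -8.90503066e-02  5.73388282e+01]
```

View pics/w5.png

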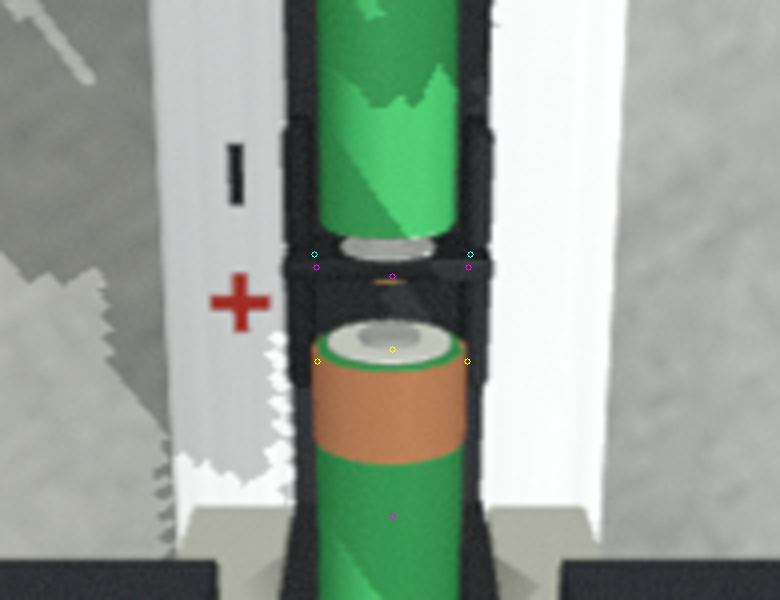

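The cell's plus face is at (390,342), the divider top is at y≈262–277, and the cell and holder centrelines coincide at x≈389. The cell sits about 1.5 mm too far towards +x, so I'm shifting it and lowering slowly.

Call:
play_rows(
  plan=[
    [-0.15,0,0.2,0,0,0],
    [0,0,0.4,0,0,0],
    [0,0,0.4,0,0,0],
    [0,0,0.4,0,0,0],
    [0,0,0.4,0,0,0],
    [0,0,0.3,0,0,0],
    [0,0,0.2,0,0,0],
    [0,0,0,0,0,0],
    [0,0,0,0,0,0],
    [0,0,0,0,0,0],
  ],
)

```text
clock: 18.65
tool_pos: [0.4407, 0.2197, 0.0319]
orientation: [180.0, -0.0, 57.3]
force: [0.6, -0.2, -0.2]
opening: 0.0171
gripper_force: 30.0
```

Call:
play_rows(
  plan=[
    [0,0,0.1,0,0,0],
    [0,0,0.05,0,0,0],
    [0,0,0,0,0,0],
    [0,0,0,0,0,0],
  ],
)

```text
clock: 18.98
tool_pos: [0.4406, 0.2196, 0.0304]
orientation: [-180.0, -0.0, 57.3]
force: [0.6, -0.1, -1.1]
opening: 0.0171
gripper_force: 30.0
```

Call:
play_rows(
  plan=[
    [0,0,0.05,0,0,0],
    [0,0,0.05,0,0,0],
    [0,0,0,0,0,0],
    [0,0,0,0,0,0],
  ],
)

```text
clock: 19.32
tool_pos: [0.4407, 0.2196, 0.0299]
orientation: [180.0, -0.0, 57.4]
force: [-3.1, -1.1, 8.3]
opening: 0.0171
gripper_force: 30.0
```

The cell is on the bay floor, with 8 N of contact. I'm releasing it.

Call:
play_rows(
  plan=[
    [0,0,0,0,0,0],
    [0,0,0,0,0,0],
    [0,0,0,0,0,0],
    [0,0,0,0,0,0],
    [0,0,0,0,0,0],
    [0,0,-0.5,0,0,0],
    [0,0,-1,0,0,0],
    [0,0,-1.5,0,0,0],
    [0,0,-2,0,0,0],
    [0,0,-2.5,0,0,0],
    [0,0,-2.5,0,0,0],
    [0,0,-2.5,0,0,0],
    [-2.5,0,0,0,0,0],
    [-3,0,0,0,0,0],
    [-2.5,0,0,0,0,0],
    [0,0,0,0,0,0],
    [0,0,0,0,0,0],
  ],
  grip=3,
)

```text
clock: 20.73
tool_pos: [0.397, 0.1515, 0.155]
orientation: [180.0, -0.1, 57.3]
force: [0.3, -0.0, 1.5]
opening: 0.0297
gripper_force: 0.0
```

Run:
```python
from ov import *
s=snapshot('wrist'); f=s['frame'][:,:,::-1]; a=cv2.resize(f[20:300,150:410],None,fx=2,fy=2)
t=snapshot('scene')['frame'][:,:,::-1]; b=cv2.resize(t[160:300,175:335],(400,350),interpolation=cv2.INTER_CUBIC)
im=np.zeros((560,780,3),np.uint8); im[:,:520]=a; im[:350,520:780]=b[:, :260] if 0 else cv2.resize(b,(260,350))
cv2.imwrite('pics/w6.png',im); print(get_obs()['tool_pos'])
for c in('wrist','scene'):
  for n in('cell_0','gate_knob','cell_0_plus'): print(c,n,[(np.round(d['position'],4),round(d['score'],2)) for d in spot_point(c,n)[:6]])
```

```text
[0.39801343 0.15274516 0.15489755]
wrist cell_0 [(array([0.4438, 0.2254, 0.0146]), 0.75)]
wrist gate_knob []
wrist cell_0_plus [(array([0.4586, 0.2484, 0.0161]), 0.75), (array([0.4421, 0.2255, 0.0157]), 0.73)]
scene cell_0 [(array([ 0.5935, -0.2832,  0.007 ]), 0.48), (array([ 0.5454, -0.1504,  0.0684]), 0.46), (array([0.4411, 0.2247, 0.0156]), 0.44), (array([ 0.5493, -0.1273,  0.0666]), 0.41)]
scene gate_knob [(array([ 0.5354, -0.23  ,  0.0665]), 0.51)]
scene cell_0_plus []
```

View pics/w6.png

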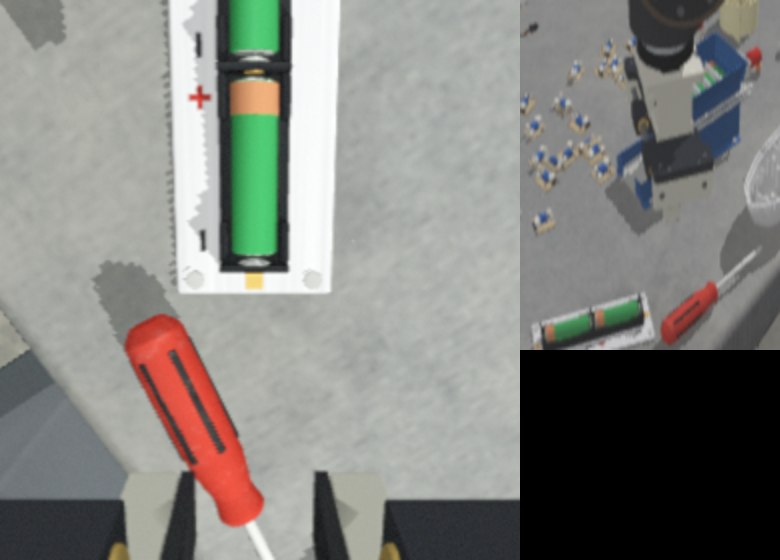

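The cell lies flat in the bay at (255,170), with its copper end up like the fitted cell. The gate knob is back at its shut position.

```bash
python3 -c "
from plant import close_job; print(close_job())"
```

```text
the job is handed in; nothing more can be done
None
```

I handed the job in at about 21 s of the 48 s. One cell was drawn from the feed box, the gate is shut against its stop, and the cell lies flat in the empty bay with its plus end the right way round. No pass/fail verdict came back, so this rests on the last pictures and the force readings.

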